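# Start a self-tapping threaded insert in a jig block

## Task

Take the red-handled square-bit driver out of its grey stand, set its bit fully into the square socket of the brass self-tapping insert in the sprung wooden jig block, and cut the first thread: press down steadily (about 20 N, never more than 28 N) while you turn the insert clockwise by a third of a turn, so that it goes in as it turns and never spins without sinking; you may lift the driver and set it back between strokes. Do not turn it past half a turn. Then put the driver back upright in its stand and leave everything else where it is.

Things in the scene. Friction and masses are not known exactly. Their poses are not given: they have to be found in the camera images.
- insert_mouth (a point): centre of the mouth of the square socket, on the top face of the brass insert (47 mm above the plate's top at the start, 53 to 59 mm above the bench), z up. The insert has a round flange 37 mm across and 5 mm thick with a red dot on its -x side; its square socket is 12.2 mm across flats and 12 mm deep below this point; this frame's x axis stands square to one pair of flats (the socket repeats every 90 degrees) and turns with the insert.
- insert (a joint): how far the insert has been turned clockwise seen from above (rad), 0 at the start, half a turn is 3.14. It resists with about 0.08 N m. The bit has about 0.115 rad of free play each way in the socket, taken up before the insert turns.
- insert_feed (a joint): how far the insert has sunk into the block (m), 0 at the start (underside of flange 6 mm above the block). It can sink only as far as the thread has been turned, 9 mm a turn (3 mm in a third of a turn); it takes about 15 N of downward push to make it follow, without which it spins without sinking and spoils the bore.
- jig_base: aluminium plate 120 x 90 mm screwed to the bench, standing 6 to 12 mm proud of it; origin at its centre, 6 mm below the plate's top, z up. On it, on rubber buffers, stands a pale wooden block 90 x 70 mm whose top is 36 mm above the plate's top; the insert stands upright in the middle of the block.
- jig_press (a joint): how far the wooden block has been pressed down on its stiff rubber buffers (m), 0 when unloaded, about 0.1 mm for every 5 N; 28 N gives 0.57 mm.
- driver_grip (a point): centre of the driver's red handle: 36 mm along x, 24 mm along y (grip across y, on the flat sides), 44 mm tall. It lies 73 mm above the tip of the bit, and a 32 mm round collar, 6 mm thick, ends 22 mm below it, under the handle.
- driver: the loose square-bit driver, 130 to 210 g, 97 mm tall, standing upright in its stand; origin at the tip of its bit, z up along the bit. The bit is a square 11 mm across flats, 45 mm long up to the collar's underside, with a 6.5 mm long square taper down to 6.6 mm across at the tip; its x axis stands square to one pair of flats, as the handle's x axis does.
- stand: grey block 60 x 60 x 54 mm, fixed to the bench, with an upright round through hole 23 mm wide in the middle; origin under its centre, z up. The driver's collar rests on its top, tip 9 mm above the bench.
- oil_bottle: white bottle with red nozzle, 36 mm across, 120 mm tall; bystander, origin under its centre
- clip_tub: red round tub, 78 mm across, 42 mm tall; bystander, origin under its centre
- tape_masking: roll of masking tape lying flat, 104 mm across, 25 mm tall; bystander, origin under its centre
Not all that is in view belongs to the job. What is shaped like the jig_base but blue is not meant.

How it is judged:
On the way, in this order (a step that is already met when the one before it is completed fails the run):
1. the bit stands fully in the insert's square socket (z of driver in the frame of insert_mouth below -0.009 m and horizontal distance between driver and insert_mouth below 0.004 m and angle between driver's own z axis and vertical below 0.12 rad), for 0.1 s.
2. the insert has been turned by a third of a turn (at least 1.85 rad) and has sunk at least 2.1 mm (value of joint insert above 1.85 rad and value of joint insert_feed above 0.0021 m), for 0.1 s.
At the end, for the whole second after the job is handed in: The insert has been turned clockwise by 1.85 to 3.3 rad and has sunk at least 2.1 mm; the driver stands upright (within 0.12 rad) and at rest in its stand, its collar down on the stand (tip within 7 mm of the hole's axis and less than 13 mm above the bench) (all of step 2 and value of joint insert below 3.3 rad and horizontal distance between driver and stand below 0.007 m and height (world z) of driver below 0.013 m and angle between driver's own z axis and vertical below 0.12 rad and linear speed of driver below 0.02 m/s); the robot touches nothing.
It fails at once if the block was pressed down with more than 28 N (more than 0.57 mm) (value of joint jig_press above 0.00057 m).
It fails at once if the insert was spun without sinking (more than about 0.7 mm behind its thread), which spoils the bore ((value of joint insert above 0.6 rad and value of joint insert_feed below 0.00015 m) or (value of joint insert above 1 rad and value of joint insert_feed below 0.00073 m) or (value of joint insert above 1.4 rad and value of joint insert_feed below 0.0013 m) or (value of joint insert above 1.8 rad and value of joint insert_feed below 0.00188 m) or (value of joint insert above 2.2 rad and value of joint insert_feed below 0.00245 m) or (value of joint insert above 2.7 rad and value of joint insert_feed below 0.00317 m)).
It fails at once if the insert was turned past half a turn (3.3 rad) (value of joint insert above 3.3 rad).
It fails at once if a bystander (bottle, tub or tape) was moved by more than 20 mm (distance of any of oil_bottle, clip_tub, tape_masking from where it was at the start of the episode above 0.02 m).
It also fails if it takes over 72 s, if anything falls off the work surface, if the arm or the gripper's body presses on something with over 40 N, if the wrist force passes 120 N, or if a joint passes its speed limit or range.

## Robot

A 6-joint arm with a two-finger parallel gripper is mounted at the origin on a cart in front of the work surface, level with it; the furniture and walls round the work are solid. World frame = base frame: x ahead of the robot, y to its left, z up, the work surface at z = 0. Lengths are in m, angles in rad, forces in N, time in s.
With the tool pointing down it reaches from about 0.375 to 0.9 m from the base axis. Payload 3.1 kg.
Tool frame: the origin (TCP) lies on the centre line of the jaws, within the pads' length; the fingertips stand 19 mm ahead of it and the grasp point (between the pads) is the TCP; z points along the fingers, y is the line along which they close (so a half turn about z gives the same grasp; the last joint's range is limited). The gripper opens to 85 mm and grips with 20 to 120 N. Pads are 22 mm wide; open, the fingers measure 114 mm over their backs; the gripper's body (76 mm by 85 mm) begins 54 mm behind the grasp point. The pads swing forward as they close: fully open they stand 13 mm farther back than shut.
Start: joints at [-1.329, 0.527, 1.433, -0, 1.181, -0.178], TCP at [0.255, -0.571, 0.25] pointing down, gripper open.
Joint ranges: [-3.08, 3.08], [-0.75, 2.2], [0.22, 2.44], [-1.43, 4.57], [0, 2.65], [-2.85, 2.85]. Speed limits (rad/s): [2.79, 2.79, 3.14, 3.14, 3.14, 3.14].

## Interface

Orientations are given as a unit quaternion [x, y, z, w].
In Python, from station import manip gives the robot as it stands.
- The arm moves only by the tool servo_tool, never from a script. Its argument "rows" is a list that holds one entry, the list of rows, each a list of 7 numbers: the turn, a rotation vector about the tool's x, y, z in degrees, then the shift along the tool's x, y, z in m, then the gripper command: -1 is shut, 1 is fully open, values between are in proportion. In form: [[[wx, wy, wz, tx, ty, tz, jaw], ...]]. A call has 1 to 8 rows; each row shifts and turns the commanded pose from where the row before left it, along the tool's axes as they then stand; what a row does not reach is not made up. A row lasts 1/12 s, in which the tool goes at most 41.7 mm and 7.16 degrees, less where a joint would pass 70% of its speed; a pose out of reach is approached as far as the arm can. A call is refused whole if a number of a shift passes 0.0417 or a number of a turn 7.16, either way. A call with a gripper value outside its range is refused whole. The fingers move at their own pace and stop on an object; "squeeze" is the grip in N (left out, the last holds). Time passes only in rows, so rows that do not move let the fingers close. It gives the time, the measured TCP pose, the force, the opening and the grip force at its end, in the units of the state.
- manip.sense(): the state, without advancing time (a new reading comes with each control period).
- manip.snapshot(name): name is "scene" or "top"; returns the picture (480x640x3 uint8, blue, green, red); there is no depth.
- manip.camera_info(name): a dict with "K" (3x3 intrinsics, pixels), "camera_from_world" (4x4, takes a point from world to camera coordinates). Camera axes: x right, y down, z forward; pixel columns grow to the right and rows downward; lengths in m; the calibration is good to about 2 mm. A picture is of the moment at which its call begins. camera_info takes no time and is no camera call.
- manip.sign_off(): hands the job in; it is judged then, once.
The state is a dict: "t": time; "q": joint angles; "qd": joint speeds; "tau": joint torques, N m; "tcp_pos": TCP position; "tool_rot": TCP orientation; "force": force on the tool from outside, world axes, zero at the start; "ft_torque": the same for the moment, N m; "finger_gap": opening from 0.0 (shut) to 1.0 (fully open); "gripper_force": force on a finger pad.
Only numpy, scipy, OpenCV 4.12 (cv2) and the standard library are available. Lean on these libraries where they do the work, as an engineer would, in place of code of your own. Each camera call takes 0.05 s, during which the arm holds its last target. There are 200 camera calls.

## Working session

There is one attempt and no reset: what is moved stays moved. The work goes in short steps, Python scripts to look and compute and a tool call to move; the robot and the scene stay as the last step left them, time stands still between calls to the robot, and variables do not carry over. Pictures are saved under pics/ and viewed, at most 10 in all, crops included, and the job is handed in when it is done.

Besides the shell and the picture viewer there is one more tool, called after "Emit:" as name(argument=value, ...) on one line, values as JSON. servo_tool: Moves the arm, as the interface text tells. Its arguments: {"type":"object","properties":{"rows":{"type":"array","items":{"type":"array","items":{"type":"array","items":{"type":"number"}}}},"squeeze":{"type":"number"}},"required":["rows"]}

```bash
ls; mkdir -p pics
python3 - <<'E'
from station import manip
import cv2
for n in("scene","top"):
    cv2.imwrite(f"pics/{n}0.png",manip.snapshot(n)); c=manip.camera_info(n); print(n,c["K"],c["camera_from_world"])
print(manip.sense())
E
```

```text
pics
scene [[435.83135967   0.         320.06917598]
 [  0.         435.83135967 237.7092004 ]
 [  0.           0.           1.        ]] [[-0.80593796 -0.591882    0.0118194   0.47494367]
 [-0.34044496  0.44704961 -0.82719035  0.24298116]
 [ 0.48431522 -0.67068796 -0.5617975   0.67802916]
 [ 0.          0.          0.          1.        ]]
top [[556.4635395    0.         322.62568811]
 [  0.         556.4635395  236.36956413]
 [  0.           0.           1.        ]] [[ 0.00759387 -0.99991913  0.01020098  0.04823677]
 [-0.99539881 -0.00853317 -0.09543788  0.56463055]
 [ 0.0955172  -0.0094293  -0.99538312  1.18945177]
 [ 0.          0.          0.          1.        ]]
{'t': 0.1, 'q': array([-1.32950464e+00,  5.28425867e-01,  1.43380326e+00,  2.95926494e-05,
        1.18139442e+00, -1.78507211e-01]), 'qd': array([-0.00104496, -0.00265005, -0.00463168,  0.00036859, -0.00039944,
        0.0003324 ]), 'tau': array([ 1.65540951e-04, -4.43303311e+01, -1.78586644e+01, -2.67777577e-04,
        3.88905595e-03,  2.74486302e-05]), 'tcp_pos': array([ 0.25461488, -0.57010702,  0.24938982]), 'tool_rot': array([ 9.78052540e-01,  2.08355940e-01, -1.81958930e-05, -1.01538066e-03]), 'force': array([-0.03757318,  0.76003794, -0.32833885]), 'ft_torque': array([ 0.0132744 , -0.01611679, -0.02688637]), 'gripper_force': 0.0, 'finger_gap': 1.0024103691998316}
```

View pics/scene0.png

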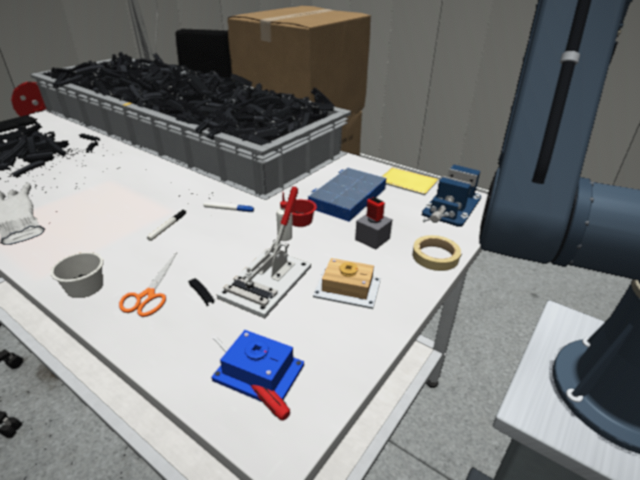

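View pics/top0.png

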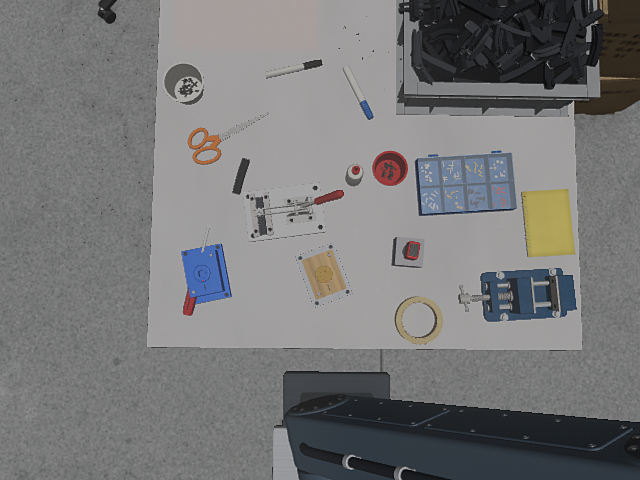

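Red things that could be mistaken for the driver, by top-view pixel:
- The stand driver is at (411,250).
- The toggle-clamp handle is at (330,198), the tub at (390,168) and the red tool by the blue jig at (190,302).

The jig is the wooden block at (324,274), not the blue one at (206,273). I'm choosing (411,250) and (324,274), and will check both in one crop.

```bash
cat > h.py <<'E'
import numpy as np, cv2
from station import manip
def on_plane(n,uv,z):
    c=manip.camera_info(n);K=np.array(c["K"]);T=np.array(c["camera_from_world"]);R=T[:3,:3];t=T[:3,3]
    o=-R.T@t;d=R.T@np.linalg.inv(K)@np.array([uv[0],uv[1],1.]);return o+d*(z-o[2])/d[2]
def proj(n,p):
    c=manip.camera_info(n);T=np.array(c["camera_from_world"]);q=np.array(c["K"])@(T[:3,:3]@np.array(p)+T[:3,3]);return q[:2]/q[2]
E
python3 - <<'E'
import cv2,numpy as np
t=cv2.imread("pics/top0.png");s=cv2.imread("pics/scene0.png")
r=lambda i,x,y,w,h:cv2.resize(i[y:y+h,x:x+w],(400,300),interpolation=cv2.INTER_CUBIC)
cv2.imwrite("pics/c1.png",np.vstack([np.hstack([r(t,290,240,80,60),r(t,370,220,80,60)]),np.hstack([r(s,308,252,80,60),r(s,335,190,80,60)])]))
E
```

```text
(no output)
```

View pics/c1.png

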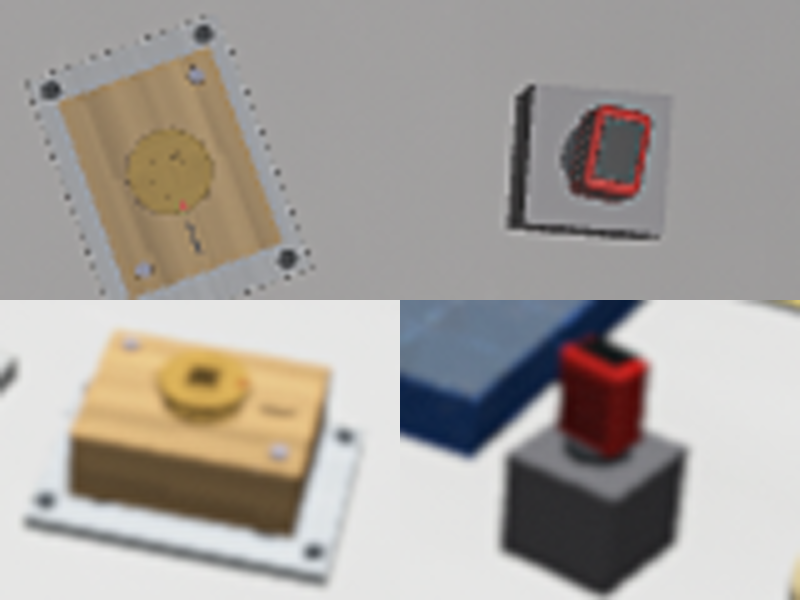

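Run:
```python
from h import *
L=lambda p:((p[0]+.5)/5-.5+290,(p[1]+.5)/5-.5+240)
R=lambda p:((p[0]-400+.5)/5-.5+370,(p[1]+.5)/5-.5+220)
SL=lambda p:((p[0]+.5)/5-.5+308,(p[1]-300+.5)/5-.5+252)
SR=lambda p:((p[0]-400+.5)/5-.5+335,(p[1]-300+.5)/5-.5+190)
f=lambda n,p,z:on_plane(n,p,z)[:2].round(4)
ang=lambda a,b:np.degrees(np.arctan2(*(a-b)[::-1])).round(1)
print("insert top",f("top",L((169,171)),.056),"scene",f("scene",SL((203,377)),.056), "scene flange",[f("scene",SL((203,377)),z) for z in(.053,.059)])
c=f("top",L((169,171)),.056);print("dot dir",ang(f("top",L((183,206)),.056),c))
a,b,d=[f("top",L(p),.009) for p in((27,82),(205,15),(315,268))]
print("plate",a,b,d,"size",np.linalg.norm(a-b),np.linalg.norm(b-d),"ctr",(a+d)/2,"x dir",ang(d,b),"y",ang(a,b))
P=[f("top",R(p),.106) for p in((600,105),(652,113),(640,195),(585,187))]
print("handle",np.mean(P,0),"x dir",ang((P[0]+P[1])/2,(P[2]+P[3])/2),ang(P[0],P[1]),np.linalg.norm(P[1]-P[2]),np.linalg.norm(P[0]-P[1]))
S=[f("top",R(p),.054) for p in((533,86),(673,95),(658,237),(525,228))]
print("stand",np.mean(S,0),ang(S[0],S[3]),ang(S[1],S[2]),ang(S[0],S[1]),[np.linalg.norm(S[i]-S[i-1]) for i in range(4)])
S=[f("scene",SR(p),.054) for p in((505,455),(570,395),(686,447),(608,500))];print("stand by scene",np.mean(S,0),S)
P=[f("scene",SR(p),.106) for p in((562,347),(592,333),(646,360),(612,378))];print("handle scene",np.mean(P,0))
```

```text
insert top [0.4817 0.0508] scene [0.4826 0.0544] scene flange [array([0.4846, 0.0511]), array([0.4806, 0.0577])]
dot dir -157.8
plate [0.5218 0.1133] [0.5522 0.0349] [ 0.441  -0.0142] size 0.08408757339821384 0.1215575995156206 ctr [0.4814  0.04955] x dir -156.2 y 111.2
handle [ 0.531125 -0.132075] x dir -9.7 81.7 0.03399999999999996 0.021524404753674387
stand [ 0.529975 -0.131625] -3.5 -6.6 86.9 [np.float64(0.06081266315497136), np.float64(0.06009068147391907), np.float64(0.06120163396511564), np.float64(0.056801848561468485)]
stand by scene [ 0.535625 -0.1299  ] [array([ 0.5641, -0.1008]), array([ 0.5685, -0.1651]), array([ 0.502, -0.157]), array([ 0.5079, -0.0967])]
handle scene [ 0.532425 -0.125575]
```

Emit:
servo_tool(rows=[[[0,0,0,0.0331,-0.0221,0,1],[0,0,0,0.0331,-0.0221,0,1],[0,0,0,0.0331,-0.0221,0,1],[0,0,0,0.0331,-0.0221,0,1],[0,0,0,0.0331,-0.0221,0,1],[0,0,0,0.0331,-0.0221,0,1],[0,0,0,0.0331,-0.0221,0,1],[0,0,0,0.0331,-0.0221,0,1]]], squeeze=60)

```text
t: 0.77
tcp_pos: [0.425, -0.2994, 0.2501]
tool_rot: [0.978, 0.208, -0.0, -0.0]
force: [-0.1, -0.0, -0.6]
finger_gap: 1.002
gripper_force: 0.0
```

Emit:
servo_tool(rows=[[[0,0,0,0.0331,-0.0221,0,1],[0,0,0,0.0331,-0.0221,0,1],[0,0,0,0.0331,-0.0221,0,1],[0,0,0,0.0331,-0.0221,0,1],[0,0,0,0.0331,-0.0221,0,1],[0,0,-7,0,0,0,1],[0,0,-7,0,0,0,1],[0,0,-7,0,0,0,1]]])

```text
t: 1.43
tcp_pos: [0.5308, -0.1315, 0.2498]
tool_rot: [0.922, 0.387, -0.0, -0.0]
force: [0.0, -0.2, -0.3]
finger_gap: 0.999
gripper_force: 0.0
```

Emit:
servo_tool(rows=[[[0,0,-7,0,0,0,1],[0,0,-7,0,0,0,1],[0,0,-7,0,0,0,1],[0,0,-7,0,0,0,1],[0,0,-7,0,0,0,1],[0,0,-7,0,0,0,1],[0,0,-7,0,0,0,1],[0,0,-7,0,0,0,1]]])

```text
t: 2.1
tcp_pos: [0.5303, -0.1328, 0.2499]
tool_rot: [0.633, 0.774, -0.0, -0.001]
force: [-0.3, 0.2, -1.1]
finger_gap: 1.003
gripper_force: 0.0
```

Emit:
servo_tool(rows=[[[0,0,-7,0,0,0,1],[0,0,-7,0,0,0,1],[0,0,-7,0,0,0,1],[0,0,-7,0,0,0,1],[0,0,-7,0,0,0,1],[0,0,-7,0,0,0,1],[0,0,-7,0,0,0,1],[0,0,-7,0,0,0,1]]])

```text
t: 2.77
tcp_pos: [0.5302, -0.1328, 0.2499]
tool_rot: [0.196, 0.981, 0.0, -0.001]
force: [-0.2, 0.5, 0.5]
finger_gap: 1.001
gripper_force: 0.0
```

Emit:
servo_tool(rows=[[[0,0,-7,0,0,0,1],[0,0,-7,0,0,0.03,1],[0,0,0,0,0,0.035,1],[0,0,0,0,0,0.035,1],[0,0,0,0,0,0.035,1],[0,0,0,0,0,0.02,1],[0,0,0,0,0,0.009,1],[0,0,0,0,0,0,1]]])

```text
t: 3.43
tcp_pos: [0.5292, -0.1323, 0.084]
tool_rot: [0.078, 0.997, 0.001, -0.002]
force: [0.2, 0.4, 0.0]
finger_gap: 0.999
gripper_force: 0.0
```

Run:
```python
from h import *
t=manip.snapshot("top");s=manip.snapshot("scene");r=lambda i,x,y,w,h:cv2.resize(i[y:y+h,x:x+w],(400,300),interpolation=cv2.INTER_CUBIC)
cv2.imwrite("pics/c2.png",np.hstack([r(t,370,220,80,60),r(s,335,170,80,60)]));S=manip.sense();print(S["tcp_pos"],S["q"],S["force"])
```

```text
[ 0.53110427 -0.13318941  0.08675932] [-4.49858722e-01  6.70237004e-01  1.75615277e+00  3.45401124e-05
  7.14459548e-01 -1.86455177e+00] [ 0.03418888 -0.15767784 -0.06894082]
```

View pics/c2.png

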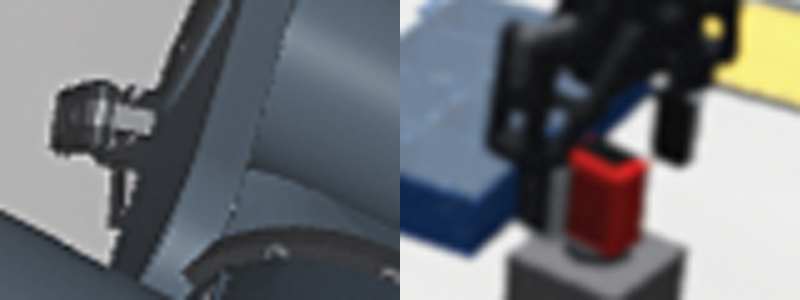

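The fingers stand on either side of the red handle, seen at about (605,200) in the right-hand crop. Closing the gripper now.

Emit:
servo_tool(rows=[[[0,0,0,0,0,0,-1],[0,0,0,0,0,0,-1],[0,0,0,0,0,0,-1],[0,0,0,0,0,0,-1],[0,0,0,0,0,0,-1],[0,0,0,0,0,0,-1],[0,0,0,0,0,0,-1],[0,0,0,0,0,0,-1]]], squeeze=100)

```text
t: 4.2
tcp_pos: [0.531, -0.133, 0.0872]
tool_rot: [0.078, 0.997, -0.0, 0.001]
force: [0.0, 1.2, 5.7]
finger_gap: 0.269
gripper_force: 98.1
```

```bash
python3 -c "
from h import *
S=manip.sense();print(S)"
```

```text
{'t': 4.2, 'q': array([-4.49667353e-01,  6.69160072e-01,  1.75671895e+00,  3.77881922e-04,
        7.14473470e-01, -1.86453560e+00]), 'qd': array([ 2.42931897e-04, -9.97442005e-05,  3.59701161e-04, -2.37504481e-03,
        2.57952217e-03, -2.60471442e-04]), 'tau': array([-5.28018214e-01, -3.91550446e+01, -9.14743692e+00, -1.48776476e-01,
       -2.65453728e-01, -7.24234851e-03]), 'tcp_pos': array([ 0.53100447, -0.13295794,  0.08723979]), 'tool_rot': array([ 7.80272886e-02,  9.96951023e-01, -1.09788733e-04,  6.22730609e-04]), 'force': array([0.04503081, 1.18342716, 5.7000215 ]), 'ft_torque': array([0.15090943, 0.08178978, 0.01401347]), 'gripper_force': 98.06716918945312, 'finger_gap': 0.2691941413827137}
```

Emit:
servo_tool(rows=[[[0,0,0,0,0,-0.03,-1],[0,0,0,0,0,-0.04,-1],[0,0,0,0,0,-0.04,-1],[0,0,0,0.0154,0.0348,0,-1],[0,0,0,0.0154,0.0348,0,-1],[0,0,0,0.0154,0.0348,0,-1],[0,0,0,0.0154,0.0348,0,-1],[0,0,0,0.0154,0.0348,0,-1]]])

```text
t: 4.87
tcp_pos: [0.4805, 0.0523, 0.1963]
tool_rot: [0.078, 0.997, 0.0, -0.0]
force: [0.0, 0.5, -1.5]
finger_gap: 0.266
gripper_force: 98.7
```

Emit:
servo_tool(rows=[[[0,0,-6.3,0,0,0,-1],[0,0,-6.3,0,0,0,-1],[0,0,-6.3,0,0,0,-1],[0,0,-6.3,0,0,0,-1],[0,0,-6.3,0,0,0,-1],[0,0,0,0,0,0.02,-1],[0,0,0,0,0,0.02,-1],[0,0,0,0,0,0,-1]]])

```text
t: 5.53
tcp_pos: [0.4791, 0.0511, 0.1537]
tool_rot: [-0.196, 0.981, 0.001, -0.003]
force: [-0.8, -0.2, -1.2]
finger_gap: 0.27
gripper_force: 98.7
```

Run:
```python
from h import *
t=manip.snapshot("top");s=manip.snapshot("scene");r=lambda i,x,y,w,h:cv2.resize(i[y:y+h,x:x+w],(400,600),interpolation=cv2.INTER_CUBIC)
cv2.imwrite("pics/c3.png",np.hstack([r(t,300,230,60,90),r(s,310,200,80,120)]));S=manip.sense();print(S["tcp_pos"],S["tool_rot"],S["q"],S["force"],S["ft_torque"],S["finger_gap"])
print(proj("top",S["tcp_pos"]),proj("scene",S["tcp_pos"]),proj("scene",S["tcp_pos"]-[0,0,.0782]))
```

```text
[0.48089808 0.05095086 0.1558737 ] [-1.95527549e-01  9.80697476e-01  3.59995213e-04 -1.14372594e-03] [-1.26017408e-01  4.91560497e-01  1.87156417e+00 -6.08899362e-05
  7.80865694e-01 -2.09036143e+00] [-0.67931943 -0.46689349 -0.87396975] [-0.02103335 -0.01593788 -0.0324954 ] 0.26277054566676883
[323.93056946 272.77176961] [352.682282   222.85491024] [350.47900713 257.47738643]
```

View pics/c3.png

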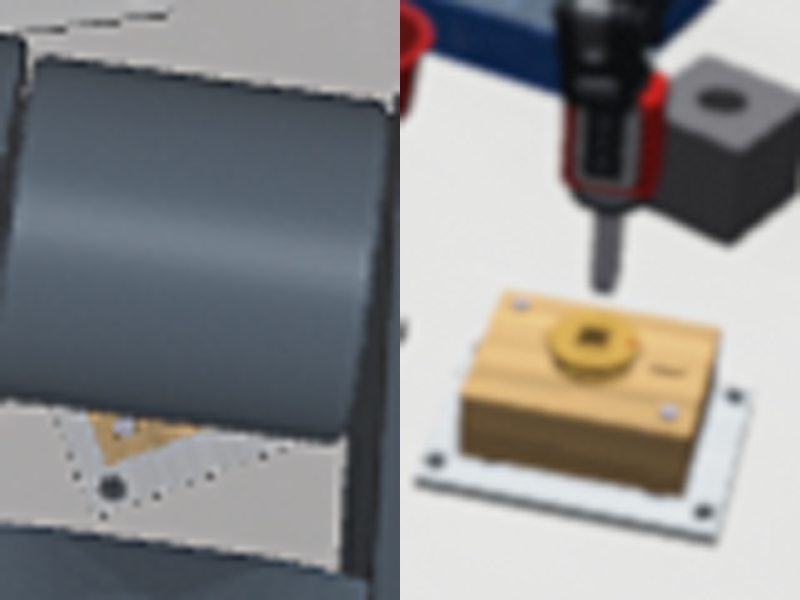

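The bit tip is at (602,290) and the socket at (593,336) in the right-hand crop. The tip is within 0.5 px of where the TCP predicts it, so the grasp is straight. Next I'll close in above the socket.

Emit:
servo_tool(rows=[[[0,0,0,-0.001,0,0.008,-1],[0,0,0,0,0,0.008,-1],[0,0,0,0,0,0,-1],[0,0,0,0,0,0,-1]]])

```text
t: 5.97
tcp_pos: [0.4823, 0.0513, 0.1401]
tool_rot: [-0.196, 0.981, 0.0, -0.0]
force: [-0.4, 0.1, -1.1]
finger_gap: 0.266
gripper_force: 98.7
```

Run:
```python
from h import *
s=manip.snapshot("scene");S=manip.sense();p=S["tcp_pos"]
cv2.imwrite("pics/c4.png",cv2.resize(s[240:285,320:380],(800,600),interpolation=cv2.INTER_CUBIC));print(p,S["force"],S["ft_torque"])
f=lambda q:((q-[320,240]+.5)*800/60-.5).round(0)
print("tip",f(proj("scene",p-[0,0,.0782])))
for z in(.053,.055,.057,.059):
    print(z,"below tip",f(proj("scene",[p[0],p[1],z])),"top-view insert",on_plane("top",(323.4,273.8),z).round(4))
print("px per mm x,y",f(proj("scene",[p[0]+.001,p[1],.055]))-f(proj("scene",[p[0],p[1],.055])),f(proj("scene",[p[0],p[1]+.001,.055]))-f(proj("scene",[p[0],p[1],.055])))
```

```text
[0.48252837 0.05129732 0.14032837] [ 0.48202335  0.59156163 -1.86606835] [-0.03847521  0.01913086 -0.00266176]
tip [396. 322.]
0.053 below tip [393. 372.] top-view insert [0.4818 0.0508 0.053 ]
0.055 below tip [394. 361.] top-view insert [0.4818 0.0508 0.055 ]
0.057 below tip [395. 350.] top-view insert [0.4817 0.0508 0.057 ]
0.059 below tip [395. 339.] top-view insert [0.4817 0.0509 0.059 ]
px per mm x,y [-6. -2.] [-4.  3.]
```

View pics/c4.png

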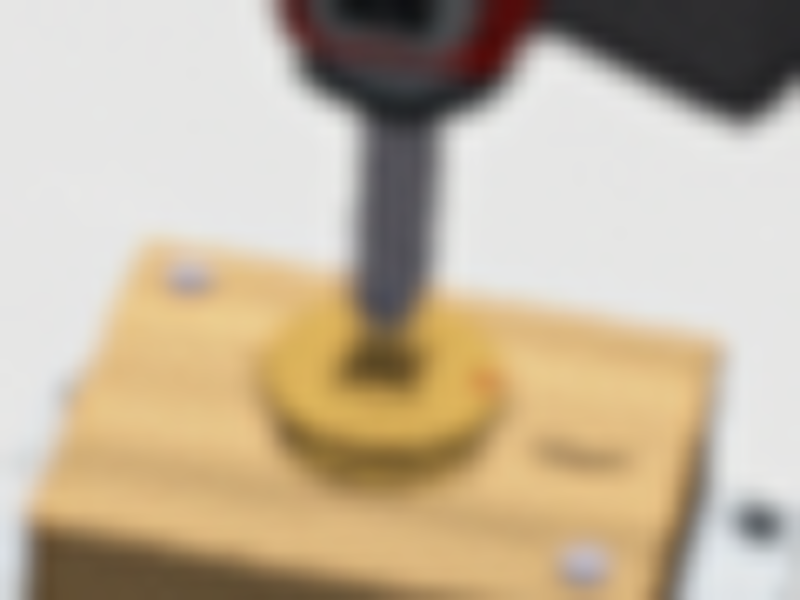

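The bit tip is at (390,325) and the socket centre at (381,367), so the offset is under 1 mm and inside the taper's capture range. I'll lower it gently.

Emit:
servo_tool(rows=[[[0,0,0,0,0,0.002,-1],[0,0,0,0,0,0.002,-1],[0,0,0,0,0,0.002,-1],[0,0,0,0,0,0.001,-1],[0,0,0,0,0,0,-1]]])

```text
t: 6.43
tcp_pos: [0.4823, 0.0513, 0.1331]
tool_rot: [-0.196, 0.981, 0.0, -0.0]
force: [-0.7, 0.6, -2.0]
finger_gap: 0.27
gripper_force: 98.7
```

Emit:
servo_tool(rows=[[[0,0,0,0,0,0.001,-1],[0,0,0,0,0,0.001,-1],[0,0,0,0,0,0,-1]]])

```text
t: 6.68
tcp_pos: [0.4825, 0.0513, 0.1312]
tool_rot: [-0.196, 0.981, 0.0, -0.0]
force: [0.1, 0.3, -0.8]
finger_gap: 0.272
gripper_force: 98.7
```

Emit:
servo_tool(rows=[[[0,0,0,0,0,0.001,-1],[0,0,0,0,0,0.001,-1],[0,0,0,0,0,0,-1]]])

```text
t: 6.93
tcp_pos: [0.4824, 0.0514, 0.1292]
tool_rot: [-0.195, 0.981, 0.0, -0.0]
force: [0.1, -0.3, -1.8]
finger_gap: 0.267
gripper_force: 98.7
```

Emit:
servo_tool(rows=[[[0,0,0,0,0,0.001,-1],[0,0,0,0,0,0.001,-1],[0,0,0,0,0,0,-1]]])

```text
t: 7.18
tcp_pos: [0.4822, 0.0516, 0.1272]
tool_rot: [-0.195, 0.981, 0.0, -0.0]
force: [-0.6, 2.5, 0.6]
finger_gap: 0.269
gripper_force: 98.9
```

Emit:
servo_tool(rows=[[[0,0,0,0,0,0.0005,-1],[0,0,0,0,0,0.0005,-1],[0,0,0,0,0,0,-1]]])

```text
t: 7.43
tcp_pos: [0.4822, 0.0517, 0.1264]
tool_rot: [-0.195, 0.981, 0.0, -0.0]
force: [-1.1, 5.0, 2.7]
finger_gap: 0.269
gripper_force: 99.3
```

Emit:
servo_tool(rows=[[[0,0,0,0,0.0007,0,-1],[0,0,0,0,0,0,-1]]])

```text
t: 7.6
tcp_pos: [0.4821, 0.0519, 0.1263]
tool_rot: [-0.196, 0.981, -0.0, -0.0]
force: [-0.3, 2.8, 1.7]
finger_gap: 0.268
gripper_force: 99.1
```

Emit:
servo_tool(rows=[[[0,0,0,0,0,0.0005,-1],[0,0,0,0,0,0.0005,-1],[0,0,0,0,0,0,-1]]])

```text
t: 7.85
tcp_pos: [0.4821, 0.0521, 0.1251]
tool_rot: [-0.195, 0.981, 0.0, -0.0]
force: [-0.6, 3.7, 0.1]
finger_gap: 0.272
gripper_force: 98.8
```

```bash
python3 -c "
from h import *
S=manip.sense();print(S['tcp_pos'],S['force'],S['ft_torque'])"
```

```text
[0.48209307 0.05209886 0.12506919] [-0.57245456  3.71694746  0.10161827] [ 0.85923693  0.17490686 -0.01597139]
```

Emit:
servo_tool(rows=[[[0,0,0,0,0.0006,0,-1],[0,0,0,0,0,0.0007,-1],[0,0,0,0,0,0.0007,-1],[0,0,0,0,0,0,-1]]])

```text
t: 8.18
tcp_pos: [0.482, 0.0523, 0.1237]
tool_rot: [-0.196, 0.981, -0.0, -0.0]
force: [-0.6, 2.4, -0.8]
finger_gap: 0.266
gripper_force: 98.8
```

Emit:
servo_tool(rows=[[[0,0,0,0,0,0.0007,-1],[0,0,0,0,0,0.0007,-1],[0,0,0,0,0,0,-1]]])

```text
t: 8.43
tcp_pos: [0.482, 0.0524, 0.1224]
tool_rot: [-0.196, 0.981, -0.0, -0.0]
force: [-0.9, 1.1, -2.1]
finger_gap: 0.27
gripper_force: 98.8
```

Emit:
servo_tool(rows=[[[0,0,0,0,0,0.0005,-1],[0,0,0,0,0,0.0005,-1],[0,0,0,0,0,0,-1]]])

```text
t: 8.68
tcp_pos: [0.4821, 0.0524, 0.1214]
tool_rot: [-0.196, 0.981, -0.0, 0.0]
force: [-0.9, 1.9, 0.1]
finger_gap: 0.268
gripper_force: 98.8
```

Emit:
servo_tool(rows=[[[0,0,0,0,0,0.0005,-1],[0,0,0,0,0,0,-1]]])

```text
t: 8.85
tcp_pos: [0.4821, 0.0524, 0.121]
tool_rot: [-0.196, 0.981, -0.0, 0.0]
force: [-0.3, 1.8, -1.0]
finger_gap: 0.266
gripper_force: 98.8
```

Emit:
servo_tool(rows=[[[0,0,0,0,0,0.0005,-1],[0,0,0,0,0,0,-1]]])

```text
t: 9.02
tcp_pos: [0.4821, 0.0524, 0.1208]
tool_rot: [-0.196, 0.981, -0.0, 0.0]
force: [-1.4, 1.2, 0.9]
finger_gap: 0.267
gripper_force: 99.3
```

Emit:
servo_tool(rows=[[[0,0,0,0,0,0.0004,-1],[0,0,0,0,0,0,-1]]])

```text
t: 9.18
tcp_pos: [0.4821, 0.0525, 0.1206]
tool_rot: [-0.196, 0.981, -0.0, 0.0]
force: [-0.9, 1.6, 4.8]
finger_gap: 0.268
gripper_force: 99.6
```

Emit:
servo_tool(rows=[[[0,0,0,0,0,0.0004,-1],[0,0,0,0,0,0,-1]]])

```text
t: 9.35
tcp_pos: [0.4822, 0.0525, 0.1205]
tool_rot: [-0.196, 0.981, -0.0, 0.0]
force: [-1.9, 2.1, 7.4]
finger_gap: 0.267
gripper_force: 99.9
```

Emit:
servo_tool(rows=[[[0,0,0,0,0,0.0004,-1],[0,0,0,0,0,0.0004,-1],[0,0,0,0,0,0,-1]]])

```text
t: 9.6
tcp_pos: [0.4822, 0.0525, 0.1203]
tool_rot: [-0.196, 0.981, -0.0, 0.0]
force: [-3.3, 1.9, 12.6]
finger_gap: 0.271
gripper_force: 100.6
```

Emit:
servo_tool(rows=[[[0,0,0,0,0,0.0003,-1],[0,0,0,0,0,0,-1],[0,0,0,0,0,0,-1]]])

```text
t: 9.85
tcp_pos: [0.4822, 0.0525, 0.1202]
tool_rot: [-0.196, 0.981, -0.0, 0.001]
force: [-4.0, 1.5, 15.2]
finger_gap: 0.268
gripper_force: 100.8
```

Emit:
servo_tool(rows=[[[0,0,0,0,0,0.0004,-1],[0,0,0,0,0,0,-1],[0,0,4,0,0,0,-1],[0,0,4,0,0,5e-05,-1],[0,0,4,0,0,0.0001,-1],[0,0,0,0,0,0,-1]]])

```text
t: 10.35
tcp_pos: [0.4824, 0.0526, 0.12]
tool_rot: [-0.091, 0.996, -0.0, 0.001]
force: [-2.6, 3.8, 16.7]
finger_gap: 0.268
gripper_force: 101.4
```

```bash
python3 -c "
from h import *
S=manip.sense();print(S['tcp_pos'],S['force'],S['ft_torque'],S['q'])"
```

```text
[0.48243777 0.0526489  0.11998553] [-2.55408597  3.80553085 16.67006379] [0.5793484  0.6769191  0.06327633] [-1.22156452e-01  5.58505776e-01  1.89583018e+00  2.44601630e-04
  6.85345582e-01 -1.87547253e+00]
```

Emit:
servo_tool(rows=[[[0,0,0,0,0,0.0003,-1],[0,0,5,0,0,0.00013,-1],[0,0,5,0,0,0.00013,-1],[0,0,5,0,0,0.00013,-1],[0,0,0,0,0,0,-1]]])

```text
t: 10.77
tcp_pos: [0.4824, 0.0525, 0.1195]
tool_rot: [0.04, 0.999, -0.0, 0.001]
force: [-4.3, 1.7, 19.0]
finger_gap: 0.268
gripper_force: 101.7
```

Emit:
servo_tool(rows=[[[0,0,5,0,0,0.00013,-1],[0,0,5,0,0,0.00013,-1],[0,0,5,0,0,0.00013,-1],[0,0,0,0,0,0,-1]]])

```text
t: 11.1
tcp_pos: [0.4822, 0.0527, 0.1192]
tool_rot: [0.17, 0.985, 0.0, 0.001]
force: [-3.8, 3.1, 20.2]
finger_gap: 0.268
gripper_force: 101.8
```

Emit:
servo_tool(rows=[[[0,0,5,0,0,0.00012,-1],[0,0,5,0,0,0.00012,-1],[0,0,5,0,0,0.00012,-1],[0,0,5,0,0,0.00012,-1],[0,0,0,0,0,0,-1]]])

```text
t: 11.52
tcp_pos: [0.4822, 0.0526, 0.1187]
tool_rot: [0.339, 0.941, 0.0, 0.001]
force: [-4.3, 1.9, 19.7]
finger_gap: 0.269
gripper_force: 101.8
```

Emit:
servo_tool(rows=[[[0,0,5,0,0,0.00012,-1],[0,0,5,0,0,0.00012,-1],[0,0,5,0,0,0.00012,-1],[0,0,5,0,0,0.00012,-1],[0,0,0,0,0,0,-1]]])

```text
t: 11.93
tcp_pos: [0.482, 0.0525, 0.1182]
tool_rot: [0.497, 0.868, 0.0, 0.001]
force: [-4.7, 1.7, 20.3]
finger_gap: 0.266
gripper_force: 101.8
```

Emit:
servo_tool(rows=[[[0,0,5,0,0,0.00012,-1],[0,0,5,0,0,0.00012,-1],[0,0,5,0,0,0.00012,-1],[0,0,5,0,0,0.00012,-1],[0,0,0,0,0,0,-1]]])

```text
t: 12.35
tcp_pos: [0.4819, 0.0526, 0.1177]
tool_rot: [0.64, 0.768, 0.0, 0.0]
force: [-4.7, 1.7, 19.9]
finger_gap: 0.272
gripper_force: 101.8
```

Emit:
servo_tool(rows=[[[0,0,5,0,0,0.00012,-1],[0,0,5,0,0,0.00012,-1],[0,0,5,0,0,0.00012,-1],[0,0,5,0,0,0.00012,-1],[0,0,5,0,0,0.00012,-1],[0,0,0,0,0,0,-1],[0,0,0,0,0,0,-1]]])

```text
t: 12.93
tcp_pos: [0.4819, 0.0526, 0.1171]
tool_rot: [0.79, 0.613, 0.0, 0.0]
force: [-3.6, 2.1, 21.1]
finger_gap: 0.268
gripper_force: 101.8
```

```bash
python3 -c "
from h import *
S=manip.sense();print(S['tcp_pos'],S['force'],S['ft_torque'],S['q'],2*np.degrees(np.arctan2(S['tool_rot'][1],S['tool_rot'][0])))"
```

```text
[0.48187275 0.05260814 0.11710039] [-3.61624215  2.14802167 21.0781344 ] [0.4410599  0.97375644 0.02359198] [-1.22233830e-01  5.63824918e-01  1.89819229e+00 -1.70886957e-04
  6.78838080e-01  1.29505578e-01] 75.58401254160998
```

Emit:
servo_tool(rows=[[[0,0,-6,0,0,-0.001,-1],[0,0,0,0,0,-0.002,-1],[0,0,0,0,0,-0.005,-1],[0,0,0,0,0,-0.01,-1],[0,0,0,0,0,-0.02,-1],[0,0,0,0,0,-0.02,-1],[0,0,0,0,0,0,-1],[0,0,0,0,0,0,-1]]])

```text
t: 13.6
tcp_pos: [0.483, 0.0521, 0.1736]
tool_rot: [0.757, 0.653, 0.001, 0.001]
force: [0.3, 0.1, -1.6]
finger_gap: 0.268
gripper_force: 98.8
```

Run:
```python
from h import *
s=manip.snapshot("scene");S=manip.sense();p=S["tcp_pos"]
cv2.imwrite("pics/c5.png",cv2.resize(s[215:290,310:390],(800,600)[:1]+(750,) if 0 else (640,600),interpolation=cv2.INTER_CUBIC));print(p,S["force"],S["tool_rot"],2*np.degrees(np.arctan2(S['tool_rot'][1],S['tool_rot'][0])))
print("tip",(proj("scene",p-[0,0,.0782])-[310,215]+.5)*8-.5)
```

```text
[0.4821074  0.05228221 0.17270503] [-0.73734226  0.55054055 -2.05242654] [7.57454712e-01 6.52887638e-01 8.07702602e-05 2.90430382e-04] 81.51935032119232
tip [323.59497036 287.01350602]
```

View pics/c5.png

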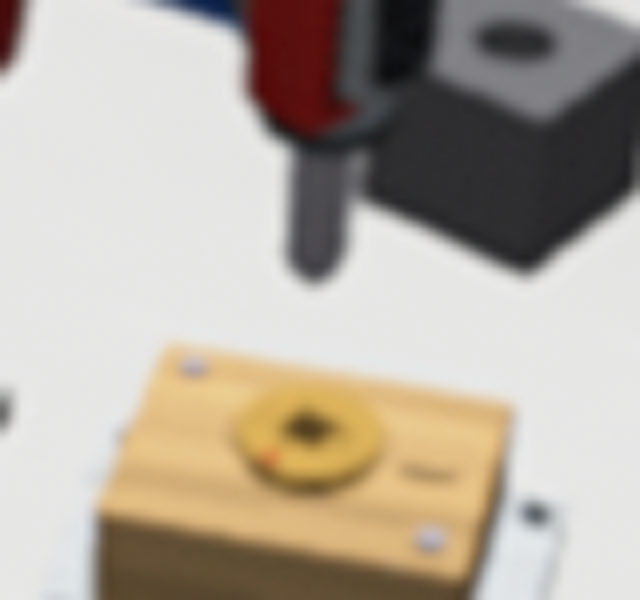

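The dot has moved from the insert's right side to (268,457), so it has turned about a third. The tip is at (316,282) against a predicted (323,287), so the driver is still straight. Now back to the stand.

Emit:
servo_tool(rows=[[[0,0,0,-0.0352,0.0152,0,-1],[0,0,0,-0.0352,0.0152,0,-1],[0,0,0,-0.0352,0.0152,0,-1],[0,0,0,-0.0352,0.0152,0,-1],[0,0,0,-0.0352,0.0152,0,-1],[0,0,-6.9,0,0,0,-1],[0,0,-6.9,0,0,0,-1],[0,0,-6.9,0,0,0,-1]]])

```text
t: 14.32
tcp_pos: [0.5304, -0.1337, 0.1708]
tool_rot: [0.626, 0.78, -0.0, -0.002]
force: [-0.6, 0.4, -1.1]
finger_gap: 0.26
gripper_force: 98.7
```

Emit:
servo_tool(rows=[[[0,0,-6.9,0,0,0,-1],[0,0,-6.9,0,0,0,-1],[0,0,-6.9,0,0,0,-1],[0,0,-6.9,0,0,0,-1],[0,0,-6.9,0,0,0,-1],[0,0,-6.9,0,0,0,-1],[0,0,-6.9,0,0,0,-1],[0,0,-6.9,0,0,0,-1]]])

```text
t: 14.98
tcp_pos: [0.5304, -0.1325, 0.171]
tool_rot: [0.193, 0.981, 0.0, -0.002]
force: [-0.3, 0.3, -1.1]
finger_gap: 0.268
gripper_force: 98.7
```

Emit:
servo_tool(rows=[[[0,0,-6.9,0,0,0,-1],[0,0,-6.9,0,0,0,-1],[0,0,0,0,0,0.012,-1],[0,0,0,0,0,0.012,-1],[0,0,0,0,0,0,-1],[0,0,0,0,0,0,-1]]])

```text
t: 15.48
tcp_pos: [0.5302, -0.1323, 0.1471]
tool_rot: [0.076, 0.997, 0.001, -0.002]
force: [-0.1, -0.1, -1.2]
finger_gap: 0.272
gripper_force: 98.7
```

Run:
```python
from h import *
s=manip.snapshot("scene");S=manip.sense();p=S["tcp_pos"]
cv2.imwrite("pics/c6.png",cv2.resize(s[185:245,335:415],(800,600),interpolation=cv2.INTER_CUBIC));print(p,S["force"],2*np.degrees(np.arctan2(S['tool_rot'][1],S['tool_rot'][0])))
f=lambda q:((q-[335,185]+.5)*10-.5).round()
print("tip",f(proj("scene",p-[0,0,.0782])),"hole ctr",f(proj("scene",[.531,-.132,.054])),f(proj("scene",[.5353,-.13,.054])))
L=lambda q:((np.array(q)+.5)/8-.5+[310,215])
c,d=[on_plane("scene",L(q),.052)[:2] for q in((308,430),(268,457))];print("dot dir",np.degrees(np.arctan2(*(d-c)[::-1])),np.linalg.norm(d-c))
```

```text
[ 0.53082455 -0.1325985   0.14790214] [ 0.15971786 -0.24407794 -1.90585859] 171.24070586160443
tip [415. 290.] hole ctr [407. 350.] [386. 347.]
dot dir 82.49883375295471 0.014713594817990276
```

View pics/c6.png

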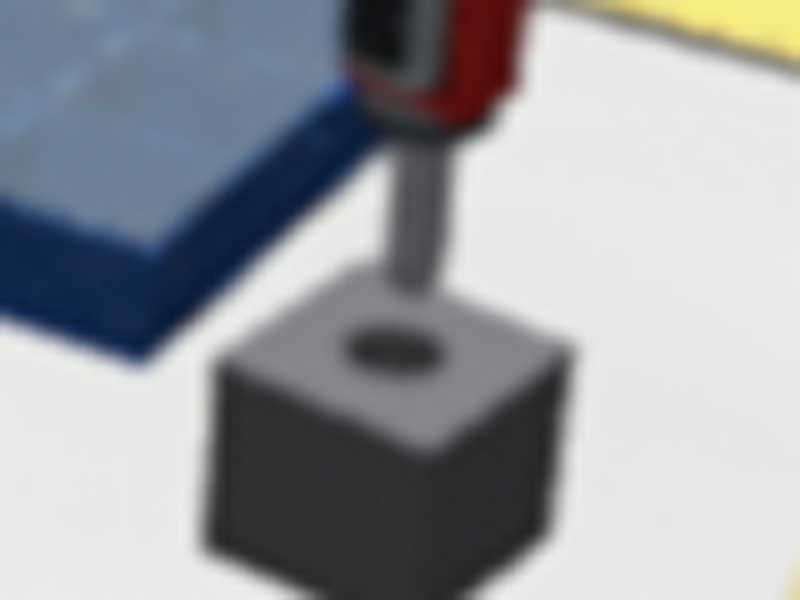

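The dot has turned 119.7° (2.09 rad). The tip is at (412,288) and the hole centre at (395,351), so I'll nudge slightly and lower.

Emit:
servo_tool(rows=[[[0,0,0,-0.001,0.001,0,-1],[0,0,0,0,0,0.008,-1],[0,0,0,0,0,0.006,-1],[0,0,0,0,0,0.004,-1],[0,0,0,0,0,0.004,-1],[0,0,0,0,0,0.002,-1],[0,0,0,0,0,0,-1]]])

```text
t: 16.12
tcp_pos: [0.5321, -0.1318, 0.1243]
tool_rot: [0.076, 0.997, 0.0, -0.001]
force: [0.7, 1.3, -1.3]
finger_gap: 0.268
gripper_force: 98.7
```

Emit:
servo_tool(rows=[[[0,0,0,0,0,0.006,-1],[0,0,0,0,0,0.006,-1],[0,0,0,0,0,0.006,-1],[0,0,0,0,0,0.006,-1],[0,0,0,0,0,0.006,-1],[0,0,0,0,0,0.002,-1],[0,0,0,0,0,0,-1]]])

```text
t: 16.7
tcp_pos: [0.532, -0.1317, 0.0921]
tool_rot: [0.076, 0.997, 0.0, -0.001]
force: [0.3, -0.6, -2.1]
finger_gap: 0.271
gripper_force: 98.7
```

No contact so far. I'll lower until the collar touches.

Emit:
servo_tool(rows=[[[0,0,0,0,0,0.002,-1],[0,0,0,0,0,0.002,-1],[0,0,0,0,0,0,-1],[0,0,0,0,0,0,-1]]])

```text
t: 17.03
tcp_pos: [0.5325, -0.1319, 0.089]
tool_rot: [0.076, 0.997, -0.0, 0.0]
force: [0.1, 0.4, -1.9]
finger_gap: 0.269
gripper_force: 98.7
```

Emit:
servo_tool(rows=[[[0,0,0,0,0,0.0006,-1],[0,0,0,0,0,0,-1],[0,0,0,0,0,0,-1]]])

```text
t: 17.28
tcp_pos: [0.5326, -0.132, 0.0885]
tool_rot: [0.076, 0.997, -0.0, 0.0]
force: [0.2, -0.1, -1.9]
finger_gap: 0.271
gripper_force: 98.7
```

Emit:
servo_tool(rows=[[[0,0,0,0,0,0.0007,-1],[0,0,0,0,0,0.0007,-1],[0,0,0,0,0,0,-1]]])

```text
t: 17.53
tcp_pos: [0.5326, -0.132, 0.0873]
tool_rot: [0.076, 0.997, -0.0, 0.0]
force: [-0.8, -0.1, 1.1]
finger_gap: 0.267
gripper_force: 99.4
```

Emit:
servo_tool(rows=[[[0,0,0,0,0,0.0006,-1],[0,0,0,0,0,0,-1],[0,0,0,0,0,0,-1]]])

```text
t: 17.78
tcp_pos: [0.5326, -0.132, 0.0872]
tool_rot: [0.076, 0.997, -0.0, 0.0]
force: [-1.4, 0.1, 5.5]
finger_gap: 0.264
gripper_force: 100.1
```

The collar is seated. Releasing and backing off.

Emit:
servo_tool(rows=[[[0,0,0,0,0,0,0.2],[0,0,0,0,0,0,0.6],[0,0,0,0,0,0,1],[0,0,0,0,0,0,1],[0,0,0,0,0,0,1],[0,0,0,0,0,0,1],[0,0,0,0,0,0,1],[0,0,0,0,0,0,1]]])

```text
t: 18.45
tcp_pos: [0.5325, -0.132, 0.0863]
tool_rot: [0.076, 0.997, 0.0, -0.0]
force: [-0.1, 0.2, 0.1]
finger_gap: 0.998
gripper_force: 0.0
```

Emit:
servo_tool(rows=[[[0,0,0,0,0,-0.01,1],[0,0,0,0,0,-0.03,1],[0,0,0,0,0,-0.04,1],[0,0,0,0,0,-0.04,1],[0,0,0,0,0,-0.03,1],[0,0,0,0,0,0,1],[0,0,0,0,0,0,1],[0,0,0,0,0,0,1]]])

```text
t: 19.12
tcp_pos: [0.5319, -0.1316, 0.2365]
tool_rot: [0.076, 0.997, 0.0, -0.0]
force: [-0.8, -0.4, -0.9]
finger_gap: 0.999
gripper_force: 0.0
```

Run:
```python
from h import *
s=manip.snapshot("scene");cv2.imwrite("pics/c7.png",cv2.resize(s[180:330,260:460],(800,600),interpolation=cv2.INTER_CUBIC));S=manip.sense();print(S["t"],S["tcp_pos"],S["finger_gap"])
```

```text
19.1667 [ 0.53149649 -0.13146967  0.23557857] 0.9999627246220943
```

View pics/c7.png

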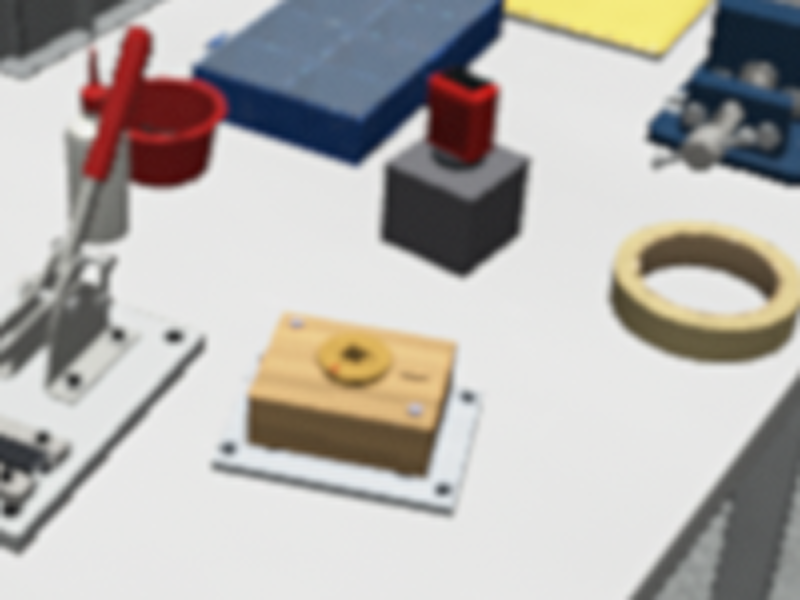

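The driver stands upright in its stand at (462,115), the insert is turned at (354,357), and nothing else has moved. Handing in.

```bash
python3 -c "
from station import manip
print(manip.sign_off())"
```

```text
the job is handed in; nothing more can be done
None
```

I handed the job in at about 19 s: the insert is turned about 2.1 rad and sunk about 3 mm under roughly 20 N, and the driver is back upright in its stand; the sign-off returned no verdict.

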